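# Clamp the filter housing with its draw latch

### The arm

A 6-joint arm with a two-finger parallel gripper is mounted at the origin on the work surface. World frame = base frame: x ahead of the robot, y to its left, z up, the work surface at z = 0. Lengths are in m, angles in rad, forces in N, time in s.
With the tool pointing down it reaches from about 0.4 to 0.825 m from the base axis. Payload 7 kg.
Tool frame: the origin (TCP) lies at the very end of the fingers, on their centre line; the grasp point (between the pads) lies 19 mm behind it; z points along the fingers, y is the direction in which the jaws open and shut (so a half turn about z gives the same grasp; the last joint's range is limited). The gripper opens to 85 mm and grips with 20 to 120 N. Pads are 22 mm wide; open, the fingers measure 114 mm over their backs; the gripper's body (76 mm by 85 mm) begins 54 mm behind the grasp point. The pads swing forward as they close: fully open they stand 13 mm farther back than shut.
Start: joints at [1.63, 0.359, 0.012, 0, -1.224, -0.288], TCP at [0.153, 0.657, 0.231] pointing down, gripper open.
Joint ranges: [-3.07, 3.07], [-1.43, 2.12], [-1.02, 1.25], [-3.03, 1.67], [-3.05, -0], [-3.03, 3.03]. Speed limits (rad/s): [2.39, 2.39, 3.01, 3.14, 3.14, 3.14].

### API

Orientations are given as a rotation vector (axis times angle).
In Python, from bench import manip gives the robot as it stands.
- The arm moves only by the shell command python3 -m pendant 'ROWS' [FORCE]. ROWS is JSON, a list of rows, each a list of 7 numbers: the shift along the tool's x, y, z in m, then the turn, a rotation vector about the tool's x, y, z in degrees, then the opening, from 0 (shut) to 1 (fully open). A call has 1 to 8 rows; each row is the pose to reach, as a shift and turn from the pose measured when the call began, along the tool's axes at that moment; what a row does not reach only later rows make up. A row lasts 1/10 s, in which the tool goes at most 50 mm and 8.59 degrees, less where a joint would pass 70% of its speed; a pose out of reach is approached as far as the arm can. A call with a gripper value outside its range is refused whole. The fingers move at their own pace and stop on an object; FORCE is the grip in N (left out, the last holds). Time passes only in rows, so rows that repeat a pose let the fingers close. It gives the time, the measured TCP pose, the force and the opening at its end, in the units of the state.
- manip.sense(): the state, without advancing time (a new reading comes with each control period).
- manip.capture(name): name is "scene" or "top" or "wrist"; returns a dict with "frame" (384x512x3 uint8, blue, green, red), "range_z" (384x512 float32, m along the optical axis (not along the pixel's ray), 0 where there is no reading), "fx", "fy", "cx", "cy" (pixels), "eye" and "orientation" of the camera in the world. Camera axes: x right, y up, looking along -z (the intrinsics and any distortion apply to the point x, -y, -z); pixel columns grow to the right and rows downward; lengths in m; the calibration is good to about 2 mm. A picture is of the moment at which its call begins.
- manip.close_job(): hands the job in, once; it reports no verdict.
The state is a dict: "clock": time; "joint_pos": joint angles; "qvel": joint speeds; "effort": joint torques, N m; "position": TCP position; "eef_rot": TCP orientation; "contact_force": force on the tool from outside, world axes, zero at the start; "torque": the same for the moment, N m; "opening": finger opening in m.
Only numpy, scipy, OpenCV 4.12 (cv2) and the standard library are available. Lean on these libraries where they do the work, as an engineer would, in place of code of your own. Each camera call takes 0.05 s, during which the arm holds its last target.

### The job

Clamp the end cap of the filter housing shut with the draw latch on its top: tip the lever towards the cap for slack, bring the wire loop over the keeper and seat its crossbar back under the keeper's lip, then press the lever down over centre with the fingers and lean on it gently until it is firmly home and flat. Push the thin loop with no more than about 15 N and the lever with no more than about 25 N, leave the things standing around alone, and let go at the end.

Things in the scene. Friction and masses are not known exactly. Their poses are not given: they have to be found in the camera images.
- housing: White filter housing lying on two grey saddles, fixed: barrel 100 mm in diameter, flanges 122 mm, 285 mm long along its y. Origin on the work surface under the lever's pivot; z up, y along the barrel from body to end cap, x across. Flat decks 60 mm wide, 130 mm up: body deck y -80 to 30 mm, cap deck y 40 to 106 mm. The lever's pivot axis is parallel to x, at (0, 0, 142) mm.
- cap (a joint): Travel (m) of the end cap onto the barrel; 0 = loose on its gasket, about 0.004 with the latch closed on it. The gasket is a spring of 16 N/mm.
- lever (a joint): Angle (rad) of the latch lever about its pivot: 0 = flat, on a hard stop, handle along the housing's -y; 1.57 = upright; 2.1 = forward stop, leaning over the cap. Starts at 1.2 to 1.5. Friction of 0.05 N m holds it where it is left. With the loop hooked, pressing it down near its tip takes up to about 6 N (most at 0.6 to 1.1); from about 0.4 on it is drawn down by itself.
- handle: The lever's handle: plain steel plate 24 mm wide (x), 4 mm thick, from 2 to 58 mm from the pivot. Origin on the pivot axis; at lever = 0 its axes are the housing's, the plate runs along its -y and its upper face is at z 4 mm. The loop's pin is on the lever at (y -11.9, z -1.7) mm in this frame.
- handle_tip (a point): Middle of the handle's free end, 58 mm from the pivot.
- loop (a joint): Angle (rad) of the wire loop relative to the lever, growing as it swings up; its slope above level, seen towards +y, is loop - lever - 0.086. Starts raised, at 2.05 to 2.4. Friction of 0.02 N m holds it where it is left: if the lever is turned back while the crossbar is not under the keeper's lip, the loop rises with the lever and misses.
- loop_end: Free end of the steel wire loop (34 mm wide, 62 mm from its pin to the crossbar): crossbar 5 mm thick, 39 mm long along x; origin at its middle; axes are the housing's when closed. A finger tab 14 mm wide runs outwards from it, then stands up: 3 mm plate at y 10 to 13, z 2 to 22 mm. The bar clears the keeper's lip on its way down only with the lever at 1.7 or more (2.0: 5 mm to spare).
- tab_top (a point): Middle of the top edge of the loop's tab: (0, 11.5, 22) mm in the frame of loop_end. With the bar down on the cap deck (its centre 2.5 mm over it), pushing the tab along the housing's -y slides the bar under the lip; the lever follows and its friction resists with about 6 N, until the bar meets the keeper's post (lever then about 1.35) and the force rises.
- keeper: Steel keeper on the cap deck, moving with the cap: post 18 mm wide (x), y -2 to 2 mm, 12.5 mm tall, with a lip at its top overhanging to +y (y 2 to 6 mm, underside at z 9 mm). Origin at the middle of the post's foot on the deck, axes as the housing's. The seated crossbar lies under the lip against the post: its centre at y 4.5, z 2.5 to 6.5 mm.
- dropper: Bystander: small white dropper bottle, 38 mm wide, 75 mm tall, loose, standing on the surface; origin under its centre.
- coupling: Bystander: grey pipe coupling ring, 52 mm outside, 45 mm tall, loose, standing on the surface; origin under its centre.
- cup: Bystander: white cup, 72 mm wide, 75 mm tall, loose, standing on the surface; origin under its centre.
- scraper: Bystander: black rounded block (glass scraper), 70 x 40 x 28 mm, loose, standing on the surface; origin under its centre.

How it is judged:
By the outcome, as a careful person would: the job done as asked, in the order asked, and still so for the second after the job is handed in, with the robot touching nothing.
It also fails if it takes over 72 s, if anything falls off the work surface, if the arm or the gripper's body presses on something with over 40 N, if the wrist force passes 120 N, or if a joint passes its speed limit or range.

## Working session

There is one attempt and no reset: what is moved stays moved. The work goes in short steps, Python scripts to look and compute and a shell command to move; the robot and the scene stay as the last step left them, time stands still between calls to the robot, and variables do not carry over. Pictures are saved under pics/ and viewed, and the job is handed in when it is done.

```bash
mkdir -p pics; ls; cat > h.py <<'E'
import numpy as np, cv2
from bench import manip
from scipy.spatial.transform import Rotation as R
def rotm(o):
    o=np.array(o,float)
    if o.shape==(3,3): return o
    if o.size==4: return R.from_quat(o).as_matrix()
    return R.from_rotvec(o).as_matrix()
def pts(c):
    z=c["range_z"]; v,u=np.indices(z.shape)
    return px(c,u,v,z)
def px(c,u,v,z):
    x=(u-c["cx"])/c["fx"]*z; y=-(v-c["cy"])/c["fy"]*z
    P=np.stack([x,y,-z],-1)
    return P@rotm(c["orientation"]).T+np.array(c["eye"])
def proj(c,P):
    q=(np.atleast_2d(P)-np.array(c["eye"]))@rotm(c["orientation"])
    return np.stack([c["cx"]+c["fx"]*q[:,0]/-q[:,2], c["cy"]-c["fy"]*q[:,1]/-q[:,2]],-1)
E
python3 - <<'E'
from h import *
s=manip.sense(); print(s)
import pickle
for n in ["scene","top","wrist"]:
    c=manip.capture(n); print(n,{k:c[k] for k in c if k not in("frame","range_z")})
    cv2.imwrite(f"pics/{n}0.png",c["frame"]); pickle.dump(c,open(n+"0.pkl","wb"))
E
```

```text
pics
{'clock': 0.0, 'joint_pos': array([ 1.63009176e+00,  3.59388863e-01,  1.10848132e-02, -3.58694069e-04,
       -1.22411366e+00, -2.88055618e-01]), 'qvel': array([-1.02074390e-03,  9.47943560e-04,  6.20906987e-04,  1.14939600e-03,
       -1.23180904e-03,  7.67849204e-06]), 'effort': array([ 6.17848527e-04, -5.83321846e+01,  2.93414676e+01,  6.93646207e+00,
       -6.04848654e-03, -3.05295757e-06]), 'position': array([0.15301227, 0.65693963, 0.23037217]), 'eef_rot': array([ 3.11939828e+00, -3.58554249e-01, -8.16379047e-05]), 'contact_force': array([0.11668597, 0.27534702, 0.16728004]), 'torque': array([0.01087342, 0.04157937, 0.0047671 ]), 'opening': 0.08536001220356997}
scene {'fx': 441.34812759042126, 'fy': 441.34812759042126, 'cx': 250.57368218495716, 'cy': 196.80863250600015, 'eye': array([ 1.1280576 , -0.75984635,  0.99350564]), 'orientation': array([0.79367913, 0.25256366, 0.52540428])}
top {'fx': 357.5715639016092, 'fy': 357.5715639016092, 'cx': 252.99847737091014, 'cy': 193.01187859252866, 'eye': array([ 0.46632999, -0.01226489,  1.08814912]), 'orientation': array([ 0.15715907, -0.10529374, -1.59757254])}
wrist {'fx': 278.94383919110254, 'fy': 278.94383919110254, 'cx': 256.87353573036637, 'cy': 193.37153633889375, 'eye': array([0.23440131, 0.63790352, 0.37336393]), 'orientation': array([-0.23827973,  0.29806428, -1.78082178])}
```

View pics/scene0.png

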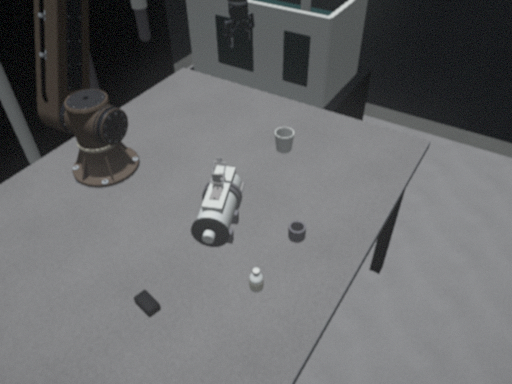

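View pics/top0.png

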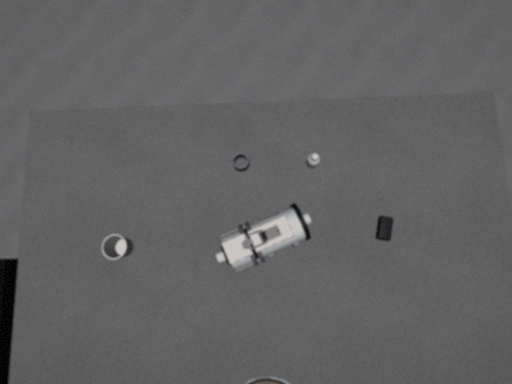

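View pics/wrist0.png

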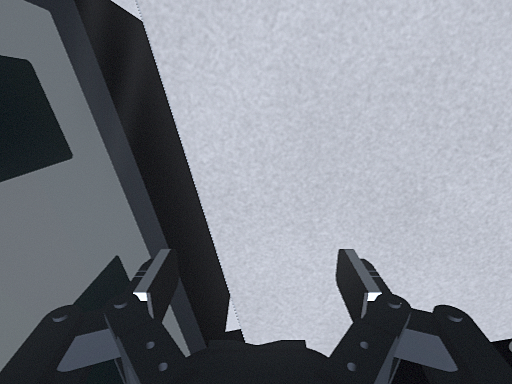

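```bash
python3 - <<'E'
from h import *
import pickle
c=pickle.load(open("top0.pkl","rb"))
f=c["frame"][190:290,200:330]; cv2.imwrite("pics/topz.png",cv2.resize(f,None,fx=6,fy=6,interpolation=cv2.INTER_CUBIC))
s=pickle.load(open("scene0.pkl","rb"))
f=s["frame"][145:255,180:260]; cv2.imwrite("pics/scz.png",cv2.resize(f,None,fx=5.4,fy=5.4,interpolation=cv2.INTER_CUBIC))
P=pts(c); m=(c["range_z"]>0)&(P[...,2]>0.10)&(P[...,2]<.25)&(np.hypot(P[...,0],P[...,1])>.25)
Q=P[m]; print(len(Q), Q.min(0),Q.max(0))
for lo in np.arange(.1,.22,.01):
    q=Q[(Q[:,2]>=lo)&(Q[:,2]<lo+.01)]; print(round(lo,2),len(q),q.mean(0) if len(q) else '')
d=Q[(abs(Q[:,2]-.130)<.004)]
r=cv2.minAreaRect((d[:,:2]*1000).astype(np.float32)); print(r)
E
```

```text
2272 [ 0.43633939 -0.12895665  0.10003064] [0.59194733 0.10697804 0.22362731]
0.1 385 [ 0.51321205 -0.03206291  0.1044804 ]
0.11 334 [ 0.53425481 -0.07060543  0.11412858]
0.12 808 [0.50193936 0.00995567 0.12814494]
0.13 522 [0.50373901 0.00487297 0.13132026]
0.14 36 [0.49695346 0.02394284 0.14426066]
0.15 21 [ 0.50550111 -0.00423755  0.15561721]
0.16 22 [ 0.5063306  -0.0006058   0.16524524]
0.17 22 [0.50470082 0.00483877 0.1751583 ]
0.18 27 [0.50490179 0.00620169 0.18422469]
0.19 45 [0.50409351 0.00498612 0.19598595]
0.2 13 [0.49328975 0.03353484 0.20354165]
0.21 31 [0.49458345 0.03067791 0.21555245]
((502.2474365234375, 10.705467224121094), (59.847023010253906, 185.90774536132812), 22.07512855529785)
```

View pics/topz.png

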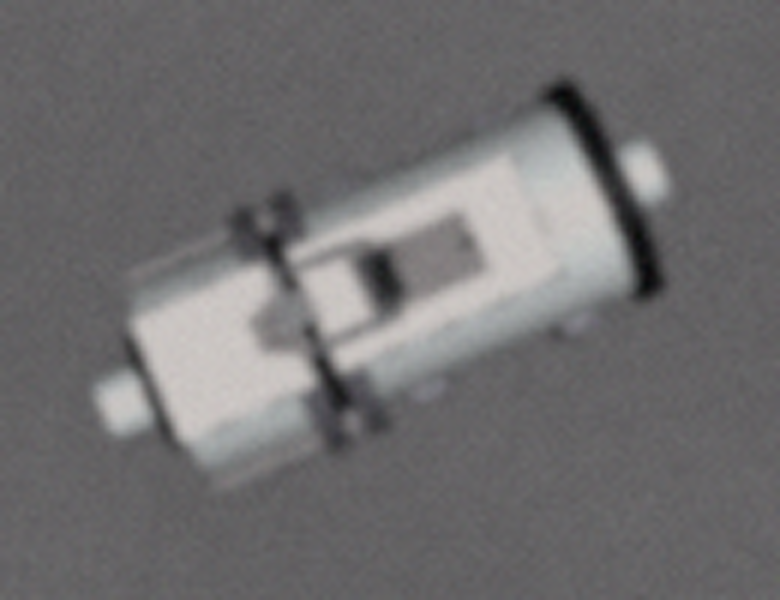

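View pics/scz.png

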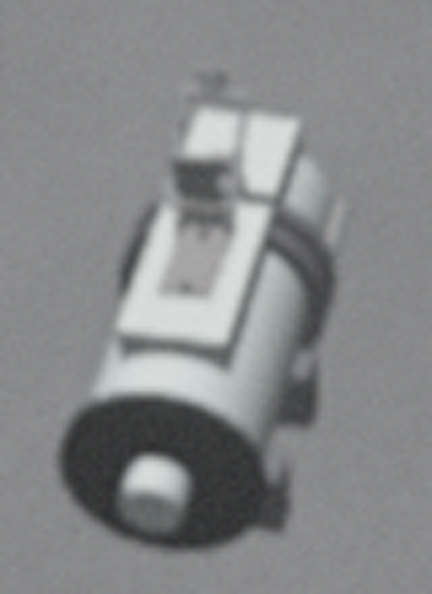

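```bash
cat >> h.py <<'E'
O=np.array([.5071,-.0013,0.]); ANG=np.radians(22.08)
def H():
    c,s=np.cos(ANG),np.sin(ANG); return np.array([[c,-s,0],[s,c,0],[0,0,1.]])
def w2h(P): return (np.asarray(P)-O)@H()*1000
def h2w(P): return np.asarray(P,float)/1000@H().T+O
# nominal tool: x=-hy, y=-hx, z=down  (tilt about hx possible)
def Rn(): return H()@np.array([[0,-1,0],[-1,0,0],[0,0,-1.]])
def st(pr=True):
    s=manip.sense(); T=R.from_rotvec(s["eef_rot"]).as_matrix(); p=np.array(s["position"])
    if pr: print("t",round(s["clock"],2),"tcp_h",w2h(p).round(1),"F_h",(np.array(s["contact_force"])@H()).round(2),"open",round(s["opening"],4),"roterr",np.degrees(R.from_matrix(T.T@Rn()).as_rotvec()).round(1))
    return s,T,p
def go(h,tilt=0):
    s,T,p=st(); d=T.T@(h2w(h)-p); Rt=Rn()@R.from_rotvec([0,np.radians(tilt),0]).as_matrix()
    print("to",h,"shift",d.round(4),"turn",np.degrees(R.from_matrix(T.T@Rt).as_rotvec()).round(2))
E
python3 - <<'E'
from h import *
import pickle
s,T,p=st()
c=pickle.load(open("wrist0.pkl","rb"))
print("cam in tool",T.T@(c["eye"]-p), "look",T.T@(rotm(c["orientation"])@[0,0,-1]), "up",T.T@(rotm(c["orientation"])@[0,1,0]))
go([0,-100,310])
E
```

```text
t 0.15 tcp_h [-80.6 743.2 230.6] F_h [-0.15  1.26 -0.04] open 0.0854 roterr [ 0.1 -0.  54.8]
cam in tool [ 0.08361229  0.00038172 -0.1427604 ] look [-3.26560812e-01  9.23601781e-06  9.45176193e-01] up [ 9.45176101e-01 -4.39493177e-04  3.26560784e-01]
t 0.15 tcp_h [-80.6 743.2 230.6] F_h [-0.15  1.26 -0.04] open 0.0854 roterr [ 0.1 -0.  54.8]
to [0, -100, 310] shift [ 0.5519  0.6427 -0.0786] turn [ 6.000e-02 -4.000e-02  5.481e+01]
```

```bash
python3 - <<'E'
from h import *
go([0,95,310])
E
python3 -m pendant '[[0.02,0.03,-0.04,0,0,8,0],[0.05,0.05,-0.08,0,0,16,0],[0.09,0.08,-0.08,0,0,24,0],[0.13,0.11,-0.08,0,0,32,0],[0.16,0.15,-0.08,0,0,40,0],[0.19,0.19,-0.08,0,0,48,0],[0.22,0.23,-0.08,0,0,55,0],[0.25,0.27,-0.08,0,0,55,0]]'
python3 - <<'E'
from h import *
go([0,95,310])
E
```

```text
t 0.15 tcp_h [-80.6 743.2 230.6] F_h [-0.15  1.26 -0.04] open 0.0854 roterr [ 0.1 -0.  54.8]
to [0, 95, 310] shift [ 0.4395  0.4833 -0.0788] turn [ 6.000e-02 -4.000e-02  5.481e+01]
clock: 0.95
position: [0.3336, 0.3398, 0.3109]
eef_rot: [2.598, -1.764, 0.001]
contact_force: [1.7, 0.3, 0.4]
opening: 0.0001
t 0.95 tcp_h [-32.5 381.3 310.9] F_h [ 1.67 -0.39  0.44] open 0.0001 roterr [ 0.  -0.1 -0.4]
to [0, 95, 310] shift [ 0.2861 -0.0347  0.0012] turn [ 0.03 -0.06 -0.42]
```

```bash

python3 -m pendant '[[0.05,-0.006,0,0,0,-0.4,0],[0.1,-0.012,0,0,0,-0.4,0],[0.15,-0.018,0,0,0,-0.4,0],[0.2,-0.024,0,0,0,-0.4,0],[0.25,-0.030,0,0,0,-0.4,0],[0.286,-0.035,0.001,0,0,-0.4,0],[0.286,-0.035,0.001,0,0,-0.4,0]]'
python3 - <<'E'
from h import *
import pickle
st()
for n in ["wrist","scene"]:
    c=manip.capture(n); pickle.dump(c,open(n+"1.pkl","wb")); cv2.imwrite(f"pics/{n}1.png",cv2.resize(c["frame"],None,fx=1.5,fy=1.5))
st()
E
```

```text
clock: 1.65
position: [0.4728, 0.0832, 0.3097]
eef_rot: [2.599, -1.761, 0.001]
contact_force: [-0.2, 0.7, -0.1]
opening: 0.0
t 1.65 tcp_h [ -0.   91.3 309.7] F_h [ 0.05  0.75 -0.1 ] open 0.0 roterr [ 0.1 -0.1 -0.3]
t 1.75 tcp_h [  0.   94.1 309.8] F_h [ 0.09 -0.32 -0.22] open -0.0003 roterr [ 0.1 -0.1 -0.2]
```

View pics/wrist1.png

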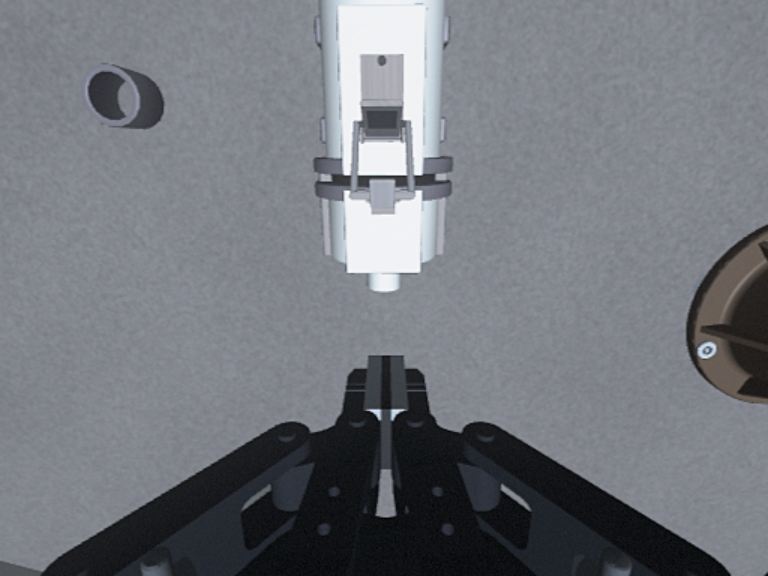

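```bash
python3 - <<'E'
from h import *
import pickle
c=pickle.load(open("wrist1.pkl","rb"))
P=pts(c); Q=w2h(P); ok=(c["range_z"]>0)
m=ok&(abs(Q[...,2]-130)<4)&(abs(Q[...,0])<45)&(abs(Q[...,1])<150)
d=Q[m]; r=cv2.minAreaRect(d[:,:2].astype(np.float32)); print(len(d),r, np.median(d[:,2]))
m=ok&(Q[...,2]>136)&(Q[...,2]<250)&(abs(Q[...,0])<25)&(Q[...,1]>-80)&(Q[...,1]<75)
v,u=np.where(m)
for vv in range(v.min(),v.max()+1):
    q=Q[vv][m[vv]]
    if len(q): print(vv,len(q),q.min(0).round(1),q.max(0).round(1),np.median(q,0).round(1))
f=c["frame"][20:200,190:320]; cv2.imwrite("pics/w1z.png",cv2.resize(f,None,fx=3.3,fy=3.3,interpolation=cv2.INTER_CUBIC))
E
```

```text
7753 ((1.3556766510009766, 10.562507629394531), (184.62953186035156, 60.09090042114258), 89.99100494384766) 130.4401409853399
66 16 [ -9.1 -17.6 196.8] [  3.4 -17.3 199.5] [ -2.8 -17.4 198. ]
67 28 [ -9.9 -16.8 197.6] [ 12.6 -16.5 199.4] [  1.3 -16.7 198.2]
68 28 [ -9.9 -16.1 197.1] [ 12.7 -15.7 199.8] [  1.4 -15.9 198.5]
69 28 [ -9.9 -15.3 197.3] [ 12.7 -15.  200. ] [  1.4 -15.1 198.6]
70 28 [ -9.9 -14.5 196.7] [ 12.7 -14.2 199.8] [  1.4 -14.3 198.6]
71 28 [-10.  -13.8 196.1] [ 12.8 -13.5 198.9] [  1.4 -13.7 197.6]
72 28 [-10.1 -13.2 193.4] [ 12.9 -13.  196.5] [  1.4 -13.  195.6]
73 28 [-10.2 -12.8 189.1] [ 13.2 -12.3 195.7] [  1.4 -12.4 194.2]
74 27 [-10.3 -11.9 189.8] [ 12.3 -11.6 194.3] [  1.  -11.7 193. ]
75 27 [-10.4 -11.3 186.8] [ 12.5 -10.9 192.3] [  1.  -11.  191.1]
76 27 [-10.5 -10.7 182.8] [ 12.5 -10.3 189.8] [  1.1 -10.4 188.7]
77 27 [-10.6 -10.1 180.4] [ 12.7  -9.6 188.8] [  1.1  -9.7 186.1]
78 26 [ -9.7  -9.2 180.7] [ 12.8  -8.9 185.7] [  1.6  -9.1 184.1]
79 26 [ -9.8  -8.7 176.2] [ 13.1  -8.2 183.7] [  1.6  -8.4 181.5]
80 27 [-16.5  -9.  153.9] [ 12.2  -7.6 181. ] [  0
[... 3436 characters left out ...]
6.6 216.9] [  1.2  36.2 201.7]
133 17 [ -5.5  35.4 213.8] [  8.   35.7 215.9] [  1.2  35.6 214.7]
134 17 [ -5.5  36.3 212.7] [  8.   36.7 216. ] [  1.3  36.5 214.2]
135 17 [ -5.5  37.2 212.3] [  8.   37.6 214.7] [  1.3  37.4 213.3]
136 17 [ -5.5  38.1 211.3] [  8.1  38.5 214.2] [  1.3  38.3 212.8]
137 17 [ -5.5  39.1 210.4] [  8.2  39.4 213. ] [  1.3  39.3 211.9]
138 15 [ -6.9  40.  142.7] [  7.3  49.6 212.6] [  0.4  40.2 211.7]
139 16 [ -6.9  50.4 141.6] [  9.6  50.8 144.5] [  1.4  50.6 142.7]
140 16 [ -6.9  51.4 141.2] [  9.6  51.9 145. ] [  1.4  51.7 142.9]
141 15 [ -6.9  52.7 141. ] [  9.7  53.1 143.7] [  2.   52.8 142.7]
142 16 [ -6.9  53.7 142.3] [  9.7  54.  144.1] [  1.4  53.9 142.9]
```

View pics/w1z.png

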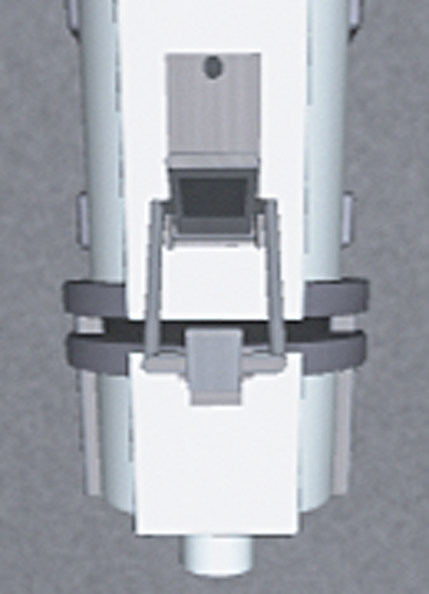

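View pics/scene1.png

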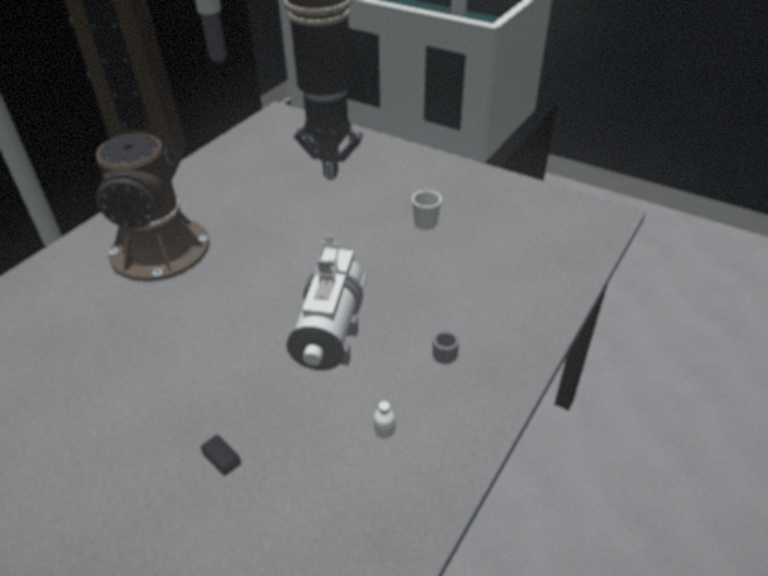

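```bash
sed -i 's/^O=np.array.*/O=np.array([.5071,-.0013,0.])/; s/^def H()/def H()/' h.py
cat >> h.py <<'E'
O=O+H()@np.array([.0007,-.0012,0])
E
python3 - <<'E'
from h import *
print(O)
go([0,-45,300])
E
```

```text
Traceback (most recent call last):
  File "h.py", line 33, in <module>
    O=O+H()@np.array([.0007,-.0012,0])
        ~^^
  File "h.py", line 21, in H
    c,s=np.cos(ANG),np.sin(ANG); return np.array([[c,-s,0],[s,c,0],[0,0,1.]])
               ^^^
NameError: name 'ANG' is not defined
```

```bash
sed -i 's/^O=np.array.*/O=np.array([.5071,-.0013,0.]); ANG=np.radians(22.08)/' h.py
python3 - <<'E'
from h import *
print(O)
go([0,-45,300])
E
```

```text
[ 0.50819974 -0.00214886  0.        ]
t 1.75 tcp_h [ -0.7  95.3 309.8] F_h [ 0.09 -0.32 -0.22] open -0.0003 roterr [ 0.1 -0.1 -0.2]
to [0, -45, 300] shift [ 0.1403 -0.0012  0.0099] turn [ 0.08 -0.05 -0.19]
```

```bash

python3 -m pendant '[[0.045,0,0,0,0,0,0],[0.09,-0.001,0.002,0,0,0,0],[0.125,-0.001,0.01,0,0,0,0],[0.14,-0.001,0.03,0,0,0,0],[0.14,-0.001,0.065,0,0,0,0],[0.14,-0.001,0.1,0,0,0,0],[0.14,-0.001,0.128,0,0,0,0],[0.14,-0.001,0.132,0,0,0,0]]'
python3 - <<'E'
from h import *
st()
c=manip.capture("wrist"); cv2.imwrite("pics/w2.png",c["frame"])
go([0,5,178])
E
```

```text
clock: 2.55
position: [0.5224, -0.0428, 0.1747]
eef_rot: [2.599, -1.755, -0.007]
contact_force: [0.3, 0.3, -0.0]
opening: -0.0003
t 2.55 tcp_h [ -2.1 -43.  174.7] F_h [ 0.43  0.15 -0.01] open -0.0003 roterr [ 0.4  0.  -0.1]
t 2.6 tcp_h [ -1.1 -43.5 176.2] F_h [ 0.34 -0.84 -0.16] open 0.0002 roterr [ 0.3 -0.  -0.1]
to [0, 5, 178] shift [-0.0485 -0.001  -0.0018] turn [ 0.3  -0.02 -0.1 ]
```

View pics/w2.png

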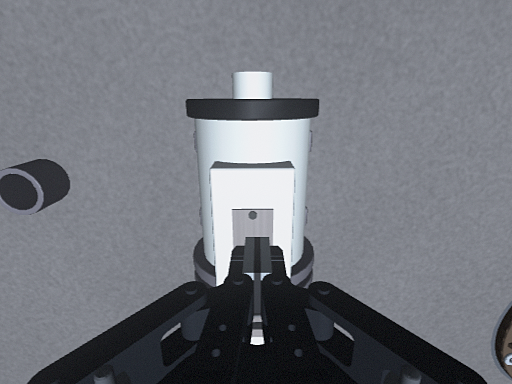

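```bash

python3 -m pendant '[[-0.006,-0.001,-0.002,0,0,0,0],[-0.012,-0.001,-0.002,0,0,0,0],[-0.016,-0.001,-0.002,0,0,0,0],[-0.020,-0.001,-0.002,0,0,0,0],[-0.024,-0.001,-0.002,0,0,0,0],[-0.028,-0.001,-0.002,0,0,0,0]]'
python3 - <<'E'
from h import *
st()
E
python3 -m pendant '[[-0.004,0,0,0,0,0,0],[-0.008,0,0,0,0,0,0],[-0.011,0,0,0,0,0,0],[-0.014,0,0,0,0,0,0]]'
python3 - <<'E'
from h import *
st()
c=manip.capture("wrist"); cv2.imwrite("pics/w3.png",c["frame"])
go([0,5,178])
E
```

```text
clock: 3.2
position: [0.514, -0.0162, 0.1786]
eef_rot: [2.601, -1.755, -0.003]
contact_force: [0.8, -0.6, 0.1]
opening: -0.0003
t 3.2 tcp_h [ 1.000e-01 -1.520e+01  1.786e+02] F_h [ 0.52 -0.84  0.13] open -0.0003 roterr [ 0.3 -0.  -0.1]
clock: 3.6
position: [0.5085, -0.003, 0.1784]
eef_rot: [2.601, -1.755, -0.004]
contact_force: [-0.1, -0.4, -0.3]
opening: -0.0001
t 3.6 tcp_h [ -0.   -0.9 178.4] F_h [-0.22 -0.36 -0.29] open -0.0001 roterr [ 0.3 -0.  -0.1]
t 3.65 tcp_h [  0.   -0.7 178.4] F_h [ 0.19  0.14 -0.56] open -0.0003 roterr [ 0.3 -0.  -0.1]
to [0, 5, 178] shift [-0.0057  0.      0.0004] turn [ 0.27 -0.01 -0.1 ]
```

View pics/w3.png

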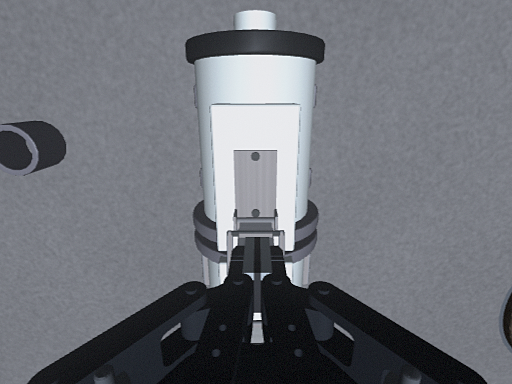

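```bash

python3 -m pendant '[[-0.003,0,0,0,0,0,0],[-0.006,0,0,0,0,0,0],[-0.006,0,0,0,0,0,0]]'
python3 - <<'E'
from h import *
st()
E
python3 -m pendant '[[0.012,0,0,0,0,0,0],[0.02,0,-0.02,0,0,0,0],[0.02,0,-0.06,0,0,0,0],[0.0,0,-0.10,0,0,0,0],[-0.05,0,-0.132,0,0,0,0],[-0.095,0,-0.132,0,0,0,0],[-0.095,0,-0.132,0,0,0,0]]'
cat > look.py <<'E'
from h import *
import sys
st()
c=manip.capture("wrist"); n=sys.argv[1]
f=c["frame"]; cv2.imwrite(f"pics/{n}.png",cv2.resize(f,None,fx=1.5,fy=1.5))
Q=w2h(pts(c)); ok=(c["range_z"]>0)
m=ok&(Q[...,2]>134)&(Q[...,2]<250)&(abs(Q[...,0])<25)&(Q[...,1]>-80)&(Q[...,1]<115)
for vv in range(0,384,int(sys.argv[2])):
    a=m[vv]&(abs(Q[vv][...,0]-.5)<5); b=m[vv]&(abs(Q[vv][...,0])>14)
    qa,qb=Q[vv][a],Q[vv][b]
    if len(qa) or len(qb): print(vv,"mid",np.median(qa,0).round(1) if len(qa) else '-', "wire",np.median(qb,0).round(1) if len(qb)>2 else '-')
E
python3 look.py w4 2
```

```text
clock: 3.95
position: [0.506, 0.0032, 0.1785]
eef_rot: [2.601, -1.755, -0.004]
contact_force: [0.5, -0.8, 0.4]
opening: 0.0001
t 3.95 tcp_h [ -0.    5.7 178.5] F_h [ 0.12 -0.94  0.44] open 0.0001 roterr [ 0.3 -0.  -0.1]
clock: 4.65
position: [0.4705, 0.0949, 0.3122]
eef_rot: [2.608, -1.752, -0.003]
contact_force: [-0.3, 0.1, 0.8]
opening: 0.0002
t 4.65 tcp_h [  1.5 104.1 312.2] F_h [-0.21  0.21  0.78] open 0.0002 roterr [0.1 0.1 0.1]
24 mid [ -0.6 -49.1 134.4] wire -
26 mid [ -2.1 -47.2 135. ] wire -
28 mid [  0.9 -45.5 134.9] wire -
30 mid [-1.000e-01 -4.370e+01  1.349e+02] wire -
38 mid [ -1.2 -36.6 134.5] wire -
42 mid [ -3.2 -32.9 134.6] wire -
44 mid [  0.9 -31.2 134. ] wire -
60 mid [ -4.4 -16.3 134.2] wire -
68 mid - wire -
70 mid - wire [ 14.6  -5.7 145.4]
72 mid [  0.3  -3.9 145.6] wire [ 14.6  -3.8 146.7]
74 mid [  0.3  -1.8 148.5] wire [ 14.1  -2.  146. ]
76 mid [  0.3   0.4 153.7] wire [ 1.470e+01 -1.000e-01  1.459e+02]
78 mid [  0.3   2.4 156.7] wire [ 14.7   2.4 155.6]
80 mid [  0.3   4.2 155.6] wire [ 14.8   4.2 155. ]
82 mid [  0.3   6.1 156.8] wire [ 14.2   6.  155.6
[... 824 characters left out ...]
0 mid - wire [  0.7  42.5 159.9]
122 mid - wire [  0.7  44.5 159.7]
124 mid [  0.7  48.  143.1] wire [  0.6  46.5 160.5]
126 mid [  0.6  50.2 142.4] wire [  0.7  48.4 160.3]
128 mid [  0.6  52.3 143.2] wire [  0.7  50.5 160.1]
130 mid [  0.6  54.6 142.2] wire [  0.6  52.5 160.4]
132 mid - wire [  0.6  54.5 161. ]
134 mid - wire [  0.6  56.5 161.5]
136 mid - wire [  0.7  58.6 161.1]
138 mid - wire [  0.7  60.6 161.3]
140 mid [  0.6  62.6 162.1] wire [ 14.7  62.6 162. ]
142 mid [  0.6  64.6 162.4] wire [ 14.8  64.6 162.5]
144 mid [  0.6  66.5 163.5] wire -
146 mid [  0.6  68.4 164.4] wire -
148 mid [  1.1  70.4 165.3] wire -
150 mid [  0.6  72.2 166.7] wire -
152 mid [  0.2  71.  183.9] wire -
```

View pics/w4.png

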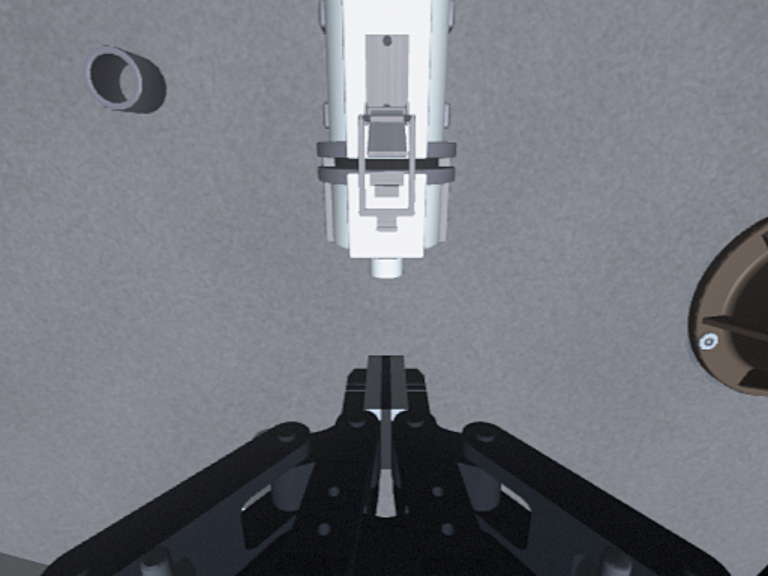

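```bash
python3 - <<'E'
from h import *
go([0.5,78,195])
E
```

```text
t 4.7 tcp_h [  1.2 102.8 311.4] F_h [-0.65 -0.58  0.61] open 0.0001 roterr [0.2 0.  0.1]
to [0.5, 78, 195] shift [0.0249 0.0005 0.1164] turn [0.15 0.05 0.13]
```

```bash

python3 -m pendant '[[0.015,0,0.03,0,0,0,0],[0.025,0,0.07,0,0,0,0],[0.025,0,0.1,0,0,0,0],[0.025,0,0.116,0,0,0,0],[0.025,0,0.116,0,0,0,0]]'
python3 -c "
from h import *
go([0.5,78,160])"
```

```text
clock: 5.2
position: [0.4786, 0.0685, 0.1927]
eef_rot: [2.601, -1.75, -0.008]
contact_force: [-0.6, -0.6, 0.2]
opening: 0.0001
t 5.2 tcp_h [ -0.9  76.6 192.7] F_h [-0.73 -0.31  0.24] open 0.0001 roterr [0.5 0.  0. ]
to [0.5, 78, 160] shift [-0.0014 -0.0017  0.0326] turn [0.47 0.02 0.04]
```

```bash

python3 -m pendant '[[-0.001,-0.0015,0.005,0.3,0,0,0],[-0.001,-0.0015,0.01,0.3,0,0,0],[-0.001,-0.0015,0.015,0.3,0,0,0],[-0.001,-0.0015,0.02,0.3,0,0,0],[-0.001,-0.0015,0.025,0.3,0,0,0],[-0.001,-0.0015,0.03,0.3,0,0,0],[-0.001,-0.0015,0.034,0.3,0,0,0]]'
python3 -c "
from h import *
st()"
python3 -m pendant '[[-0.001,0,0.002,0,0,0,0],[-0.002,0,0.004,0,0,0,0],[-0.002,0,0.006,0,0,0,0]]'
python3 -c "
from h import *
st()"
```

```text
clock: 5.9
position: [0.4792, 0.0699, 0.1582]
eef_rot: [2.604, -1.753, -0.003]
contact_force: [0.1, -1.0, 0.3]
opening: -0.0002
t 5.9 tcp_h [  0.2  77.7 158.2] F_h [-0.34 -0.97  0.28] open -0.0002 roterr [0.2 0.  0. ]
clock: 6.2
position: [0.4785, 0.0719, 0.1522]
eef_rot: [2.605, -1.752, -0.003]
contact_force: [0.3, -0.4, 0.4]
opening: -0.0002
t 6.2 tcp_h [  0.3  79.8 152.2] F_h [ 0.16 -0.45  0.42] open -0.0002 roterr [0.2 0.  0.1]
```

```bash

python3 -m pendant '[[0,0,0.001,0,0,0,0],[0,0,0.002,0,0,0,0],[0,0,0.003,0,0,0,0]]'
python3 -m pendant '[[0,0,0.001,0,0,0,0],[0,0,0.001,0,0,0,0]]'
python3 -m pendant '[[0,0,0.001,0,0,0,0],[0,0,0.001,0,0,0,0]]'
python3 -c "
from h import *
st()"
```

```text
clock: 6.5
position: [0.4788, 0.072, 0.1503]
eef_rot: [2.606, -1.752, -0.002]
contact_force: [-6.7, 0.9, 15.8]
opening: 0.0
clock: 6.7
position: [0.4788, 0.072, 0.1504]
eef_rot: [2.606, -1.752, -0.001]
contact_force: [-5.7, 0.8, 11.7]
opening: -0.0001
clock: 6.9
position: [0.4788, 0.072, 0.1505]
eef_rot: [2.607, -1.752, -0.001]
contact_force: [-5.4, 0.6, 10.7]
opening: -0.0
t 6.9 tcp_h [  0.6  79.7 150.5] F_h [-4.77  2.62 10.67] open -0.0 roterr [ 0.1 -0.   0.1]
```

```bash

python3 -m pendant '[[0,0,-0.003,0,0,0,0],[-0.0,0,-0.02,0,0,0,0],[-0.024,0,-0.05,0,0,0,0],[-0.024,0,-0.09,0,0,0,0],[-0.024,0,-0.12,0,0,0,0],[-0.024,0,-0.12,0,0,0,0]]'
python3 look.py w5 3
```

```text
clock: 7.5
position: [0.4719, 0.0952, 0.2751]
eef_rot: [-2.604, 1.748, -0.006]
contact_force: [-0.1, -0.0, -1.3]
opening: -0.0001
t 7.5 tcp_h [  3.  103.9 275.1] F_h [-0.08 -0.   -1.33] open -0.0001 roterr [-0.4  0.   0.2]
15 mid [  0.6 -48.4 134.7] wire -
18 mid [ -0.7 -46.1 134.5] wire -
48 mid [ -0.  -22.4 134.1] wire -
51 mid [  3.6 -20.  134.3] wire -
66 mid [ -0.2  -7.4 134.2] wire [ 14.6  -6.3 146.1]
69 mid [  0.8  -3.9 145.8] wire [ 14.6  -3.8 146.4]
72 mid [  0.3  -1.  150.8] wire [ 14.7  -1.3 146.6]
75 mid [  0.3   1.8 156.3] wire [  0.3   1.8 156.1]
78 mid [  0.3   4.1 155.3] wire [  0.3   4.1 155.1]
81 mid [  0.3   6.8 159. ] wire [ 14.9   6.5 154.4]
84 mid [  0.3   9.4 164.7] wire [ 15.8   9.  153.3]
87 mid [  0.3  11.9 170. ] wire [  0.7  11.4 152.7]
90 mid [  0.4  14.4 175.1] wire [  0.7  13.9 152. ]
93 mid [  0.8  16.8 180.6] wire [  0.7  16.4 150.7]
96 mid [  0.4  19.  185.5] wire [  0.6  18.9 150.1]
99 mid [  0.8  21.3 190.8] wire [  0.6  21.5 148.6]
102 mid [  0.8  23.4 193.9] wire [  0.6  24.1 148.2]
105 mid [  0.7  25.6 194. ] wire [  0.6  26.8 146.8]
108 mid - wire [  0.5  29.5 145.8]
111 mid - wire [ 15.7  32.3 145.5]
114 mid - wire [  0.5  35.  143.5]
117 mid - wire [  0.5  37.9 142.9]
120 mid [ -2.5  41.3 134.1] wire [ 15.8  40.7 142. ]
123 mid - wire [ 15.9  43.6 140.9]
126 mid - wire [ 16.1  46.4 140.2]
129 mid [  0.4  49.1 142.4] wire [-14.4  49.4 139.7]
132 mid [  0.4  51.9 142.6] wire [-14.5  52.5 137.9]
135 mid [  0.8  54.8 142.9] wire [-14.7  55.5 137.4]
138 mid [ -0.7  58.8 134.3] wire [ 14.9  58.7 135.5]
141 mid [  0.8  61.8 134.7] wire [ 15.4  61.7 135.1]
144 mid [  2.3  64.8 134.5] wire -
147 mid [  1.2  67.8 135. ] wire -
150 mid [  0.7  70.8 135.1] wire -
153 mid [  0.7  73.  139.7] wire -
156 mid [  0.7  74.8 145.9] wire -
159 mid [  0.7  76.6 151.6] wire -
```

View pics/w5.png

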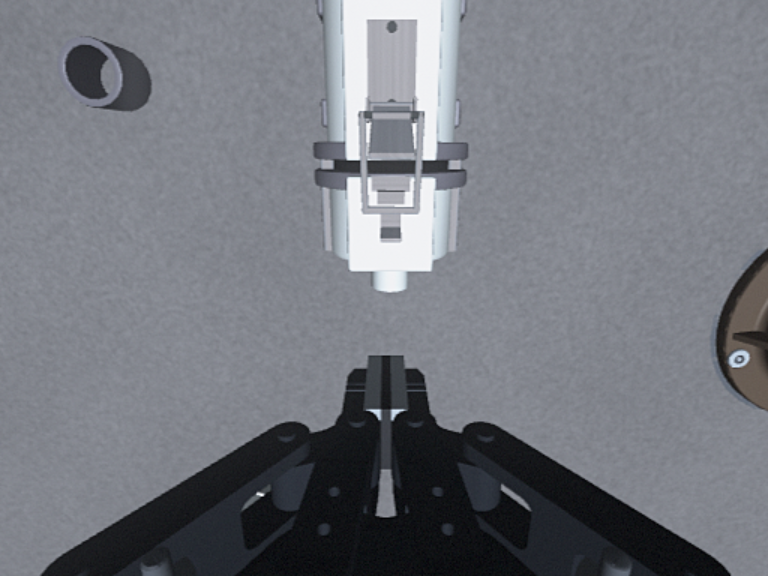

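```bash
python3 -c "
from h import *
go([0.5,102,143])"
```

```text
t 7.55 tcp_h [  1.9 104.  272.6] F_h [-0.56  1.37 -0.18] open -0.0001 roterr [-0.2  0.   0.1]
to [0.5, 102, 143] shift [0.0021 0.0018 0.1296] turn [-0.21  0.03  0.14]
```

```bash

python3 -m pendant '[[0,0.001,0.04,0,0,0,0],[0.001,0.001,0.08,0,0,0,0],[0.002,0.001,0.11,0,0,0,0],[0.002,0.001,0.125,0,0,0,0],[0.002,0.001,0.128,0,0,0,0],[0.002,0.001,0.128,0,0,0,0]]'
python3 -c "
from h import *
go([0.5,94,143])"
```

```text
clock: 8.15
position: [0.4707, 0.0926, 0.144]
eef_rot: [-2.606, 1.751, -0.001]
contact_force: [-1.0, 0.5, 0.6]
opening: 0.0003
t 8.15 tcp_h [  0.9 101.9 144. ] F_h [-0.78  0.87  0.6 ] open 0.0003 roterr [-0.1  0.   0.1]
to [0.5, 94, 143] shift [0.0079 0.0004 0.001 ] turn [-0.11  0.01  0.14]
```

```bash

python3 -m pendant '[[0.002,0,0.001,0,0,0,0],[0.004,0,0.001,0,0,0,0],[0.006,0,0.001,0,0,0,0],[0.008,0,0.001,0,0,0,0]]'
python3 -c "
from h import *
st()"
python3 -m pendant '[[0.001,0,0,0,0,0,0],[0.002,0,0,0,0,0,0]]'
python3 -c "
from h import *
st()"
python3 -m pendant '[[0.001,0,0,0,0,0,0],[0.002,0,0,0,0,0,0]]'
python3 -c "
from h import *
st()"
```

```text
clock: 8.55
position: [0.474, 0.0851, 0.1435]
eef_rot: [-2.606, 1.75, -0.002]
contact_force: [-0.2, 0.1, -0.8]
opening: 0.0
t 8.55 tcp_h [  1.1  93.7 143.5] F_h [-0.1   0.17 -0.84] open 0.0 roterr [-0.2  0.   0.1]
clock: 8.75
position: [0.475, 0.0832, 0.1437]
eef_rot: [-2.605, 1.751, -0.002]
contact_force: [-0.2, -0.0, -1.3]
opening: 0.0002
t 8.75 tcp_h [  1.3  91.5 143.7] F_h [-0.21  0.05 -1.31] open 0.0002 roterr [-0.2  0.   0.1]
clock: 8.95
position: [0.4758, 0.0813, 0.1438]
eef_rot: [-2.605, 1.75, -0.003]
contact_force: [-0.7, 2.2, 0.7]
opening: 0.0001
t 8.95 tcp_h [  1.3  89.5 143.8] F_h [0.23 2.3  0.67] open 0.0001 roterr [-0.2  0.   0.1]
```

```bash

for i in 1; do python3 -m pendant '[[0.001,0,0,0,0,0,0],[0.002,0,0,0,0,0,0]]' | grep -E "force"; done
python3 -c "
from h import *
st()"
python3 -m pendant '[[0.001,0,0,0,0,0,0],[0.002,0,0,0,0,0,0]]' | grep force
python3 -c "
from h import *
st()"
```

```text
contact_force: [-4.1, 7.7, 1.2]
t 9.15 tcp_h [  1.5  88.5 143.7] F_h [-0.94  8.64  1.16] open 0.0002 roterr [-0.2  0.1  0.1]
contact_force: [-3.6, 6.4, 0.6]
t 9.35 tcp_h [  1.6  87.6 143.7] F_h [-0.96  7.28  0.58] open -0.0001 roterr [-0.3  0.2  0.1]
```

```bash

python3 -m pendant '[[0.0015,-0.0004,0,0,0,0,0],[0.0025,-0.0008,0,0,0,0,0]]' | grep force
python3 -c "
from h import *
st()"
python3 -m pendant '[[0.0015,-0.0004,0,0,0,0,0],[0.0025,-0.0004,0,0,0,0,0]]' | grep force
python3 -c "
from h import *
st()"
```

```text
contact_force: [-6.5, 6.7, 4.2]
t 9.55 tcp_h [  2.   86.3 143.5] F_h [-3.54  8.64  4.16] open 0.0001 roterr [-0.2  0.3  0.1]
contact_force: [-6.7, 7.9, 5.4]
t 9.75 tcp_h [  2.1  85.1 143.5] F_h [-3.26  9.88  5.37] open -0.0001 roterr [-0.2  0.5  0.1]
```

```bash

python3 -m pendant '[[0.001,0.0004,-0.0004,0,0,0,0],[0.002,0.0006,-0.0006,0,0,0,0]]' | grep force
python3 -c "
from h import *
st()"
python3 -m pendant '[[0.001,0.0004,-0.0004,0,0,0,0],[0.002,0.0006,-0.0004,0,0,0,0]]' | grep force
python3 -c "
from h import *
st()"
```

```text
contact_force: [-3.0, 5.7, -1.3]
t 9.95 tcp_h [  1.4  84.2 143.9] F_h [-0.63  6.37 -1.31] open -0.0 roterr [-0.2  0.6  0.1]
contact_force: [-1.5, 6.6, -0.2]
t 10.15 tcp_h [  1.2  83.2 144.2] F_h [ 1.08  6.73 -0.23] open -0.0001 roterr [-0.3  0.7  0.1]
```

```bash

python3 -m pendant '[[0.001,0.0002,0,0,0.2,0,0],[0.0018,0.0002,0,0,0.3,0,0]]' | grep force
python3 -c "
from h import *
st()"
python3 -m pendant '[[0.001,0.0002,0,0,0.1,0,0],[0.0016,0.0002,0,0,0.2,0,0]]' | grep force
python3 -c "
from h import *
st()"
```

```text
contact_force: [-2.5, 6.2, 0.2]
t 10.35 tcp_h [  1.3  82.4 144. ] F_h [0.05 6.65 0.24] open -0.0003 roterr [-0.3  0.4  0.1]
contact_force: [-4.4, 9.1, 1.3]
t 10.55 tcp_h [  1.4  82.  143.9] F_h [-0.64 10.09  1.35] open 0.0001 roterr [-0.3  0.4  0. ]
```

```bash

python3 -m pendant '[[0.0008,0,0,0,0,0,0],[0.0014,0,0,0,0,0,0]]' | grep force
python3 -c "
from h import *
st()"
python3 -m pendant '[[-0.006,0,0,0,0,0,0],[-0.016,0,-0.01,0,0,0,0],[-0.022,0,-0.05,0,0,0,0],[-0.022,0,-0.09,0,0,0,0],[-0.022,0,-0.13,0,0,0,0],[-0.022,0,-0.13,0,0,0,0]]'
python3 look.py w6 3
```

```text
contact_force: [-4.9, 10.0, 3.7]
t 10.75 tcp_h [  1.5  81.9 143.8] F_h [-0.8  11.07  3.67] open 0.0 roterr [-0.4  0.5  0. ]
clock: 11.35
position: [0.4726, 0.0946, 0.2806]
eef_rot: [-2.592, 1.742, -0.004]
contact_force: [-0.1, -0.5, 0.4]
opening: -0.0005
t 11.35 tcp_h [  3.4 103.  280.6] F_h [-0.24 -0.41  0.43] open -0.0005 roterr [-0.9  0.4  0.1]
15 mid [  0.4 -49.2 134.4] wire -
18 mid [  0.9 -46.8 134.6] wire -
21 mid [  2.2 -44.4 134.8] wire -
27 mid [ -1.  -39.6 135.3] wire -
54 mid [  0.2  -9.7 199.6] wire -
57 mid [  0.2  -7.7 199.7] wire -
60 mid [  0.6  -6.2 195.5] wire -
63 mid [  0.6  -4.7 190. ] wire -
66 mid [  0.5  -3.3 182.7] wire [ 14.5  -5.7 155.7]
69 mid [  0.5  -1.9 173.6] wire [ 14.6  -3.3 155.3]
72 mid [  0.5  -0.4 162.4] wire [ 14.2  -1.  154.1]
75 mid [  0.5   1.4 152.1] wire [ 14.2   1.4 153.5]
78 mid [  0.4   3.4 144. ] wire [ 14.2   3.9 152.3]
81 mid - wire [ 14.5   6.3 151.5]
84 mid - wire [  0.4   8.8 151. ]
87 mid - wire [ 16.   11.3 149.8]
90 mid - wire [  0.8  13.9 149. ]
93 mid - wire [  0.8  16.5 148.4]
96 mid - wire [-14.6  19.1 147.1]
99 mid - wire [-14.7  21.8 146.1]
102 mid - wire [-14.9  24.5 145. ]
105 mid - wire [ 16.1  27.3 143.6]
108 mid - wire [ 15.6  30.1 142.9]
111 mid - wire [ 15.7  32.9 141.7]
114 mid - wire [  0.6  35.7 141.2]
117 mid - wire [  0.6  38.6 139.7]
120 mid - wire [-14.7  41.5 139.1]
123 mid - wire [  0.6  44.5 138.9]
126 mid [  0.6  47.4 138.8] wire [  0.5  47.6 137. ]
129 mid [  0.5  49.8 142.7] wire [  0.6  50.6 136.1]
132 mid [  0.5  52.7 142.9] wire [ 14.2  53.7 135.5]
135 mid [ -0.   56.8 134.6] wire -
138 mid [  0.5  59.8 134.9] wire -
141 mid [-1.000e-01  6.280e+01  1.349e+02] wire -
144 mid [  0.4  65.4 138.1] wire -
147 mid [  0.4  67.2 144.8] wire -
150 mid [  0.4  69.  151.6] wire -
```

View pics/w6.png

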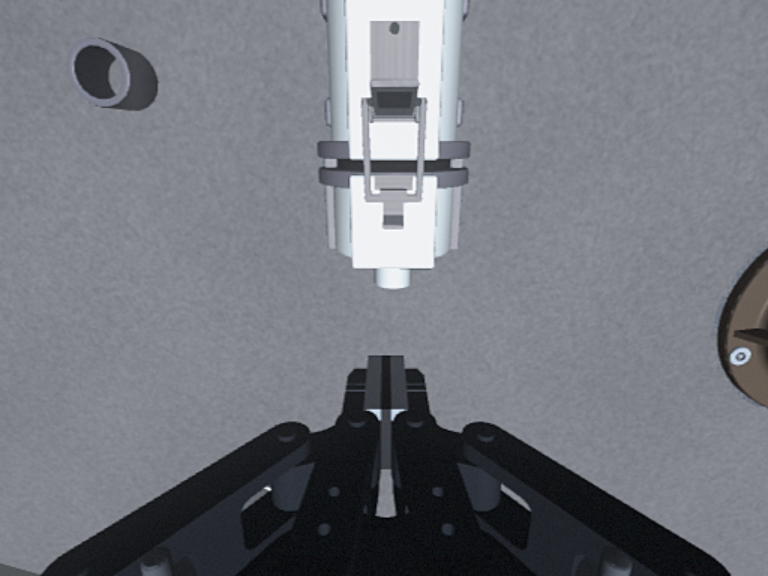

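```bash
python3 -c "
from h import *
go([0.5,16,193])"
```

```text
t 11.4 tcp_h [  2.1 103.3 277.6] F_h [ 0.73  0.34 -1.16] open 0.0001 roterr [-0.7  0.5  0.1]
to [0.5, 16, 193] shift [0.088  0.0028 0.0838] turn [-0.73  0.49  0.08]
```

```bash

python3 -m pendant '[[0.04,0.001,0.0,-0.4,0.2,0,0],[0.075,0.002,0.015,-0.7,0.5,0,0],[0.087,0.002,0.045,-0.7,0.5,0,0],[0.087,0.002,0.075,-0.7,0.5,0,0],[0.087,0.002,0.084,-0.7,0.5,0,0],[0.087,0.002,0.084,-0.7,0.5,0,0],[0.087,0.002,0.084,-0.7,0.5,0,0]]'
python3 -c "
from h import *
go([0.5,6.4,192])
go([0.5,-3.4,190])"
```

```text
clock: 12.1
position: [0.5035, 0.0145, 0.1939]
eef_rot: [-2.607, 1.752, -0.002]
contact_force: [0.5, -0.9, -0.2]
opening: 0.0
t 12.1 tcp_h [  2.   17.2 193.9] F_h [ 0.15 -1.07 -0.21] open 0.0 roterr [-0.1 -0.   0.1]
to [0.5, 6.4, 192] shift [0.0108 0.0015 0.0019] turn [-0.07 -0.05  0.13]
t 12.1 tcp_h [  2.   17.2 193.9] F_h [ 0.15 -1.07 -0.21] open 0.0 roterr [-0.1 -0.   0.1]
to [0.5, -3.4, 190] shift [0.0206 0.0015 0.0039] turn [-0.07 -0.05  0.13]
```

```bash

python3 -m pendant '[[0.005,0.001,0.001,0,0,0,0],[0.01,0.0015,0.002,0,0,0,0],[0.013,0.0015,0.0025,0,0,0,0],[0.016,0.0015,0.003,0,0,0,0],[0.0185,0.0015,0.0035,0,0,0,0],[0.0206,0.0015,0.004,0,0,0,0]]'
python3 -c "
from h import *
go([0.5,-12.6,186.2])"
```

```text
clock: 12.7
position: [0.5103, -0.0051, 0.1903]
eef_rot: [-2.606, 1.751, -0.003]
contact_force: [-1.4, 2.4, 4.8]
opening: 0.0004
t 12.7 tcp_h [  0.8  -3.5 190.3] F_h [-0.38  2.75  4.76] open 0.0004 roterr [-0.1 -0.   0.1]
to [0.5, -12.6, 186.2] shift [0.0091 0.0003 0.0041] turn [-0.12 -0.04  0.12]
```

```bash

python3 -m pendant '[[0.0025,0,0.001,0,0,0,0],[0.005,0,0.002,0,0,0,0],[0.0075,0,0.0035,0,0,0,0],[0.01,0,0.0045,0,0,0,0]]'
python3 -c "
from h import *
go([0.5,-21,180.6])"
python3 look.py w7 400
```

```text
clock: 13.1
position: [0.5143, -0.0144, 0.186]
eef_rot: [-2.606, 1.751, -0.003]
contact_force: [-1.3, 3.5, 6.0]
opening: 0.0002
t 13.1 tcp_h [  1.  -13.7 186. ] F_h [0.06 3.7  6.01] open 0.0002 roterr [-0.1 -0.   0.1]
to [0.5, -21, 180.6] shift [0.0073 0.0005 0.0054] turn [-0.15 -0.04  0.14]
t 13.1 tcp_h [  1.  -13.7 186. ] F_h [0.06 3.7  6.01] open 0.0002 roterr [-0.1 -0.   0.1]
```

View pics/w7.png

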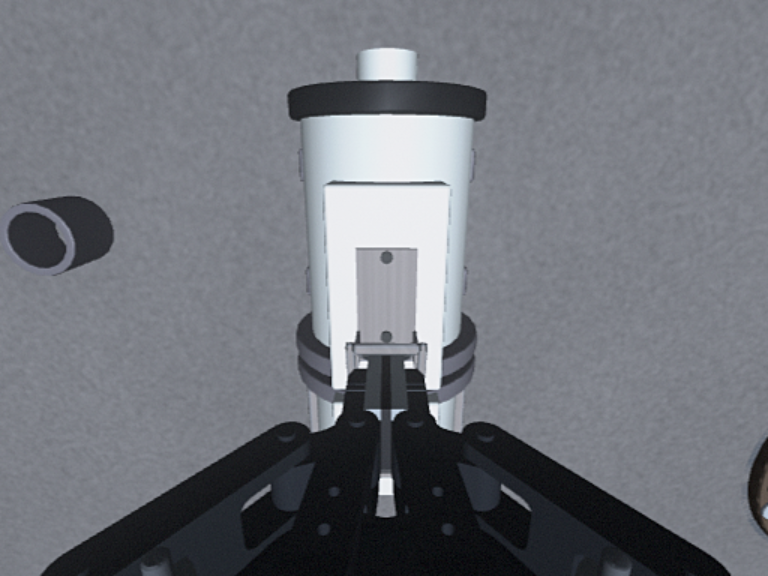

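```bash
python3 look.py w8 3; python3 - <<'E'
from h import *
c=manip.capture("wrist")
for n,p in dict(tcp=w2h(manip.sense()["position"]),tip10=[.5,-31,191],fe=[.5,-24.7,186],pin=[17,-9,149],flat=[0,-58,146],up=[0,-10,200],fwd=[0,20,195]).items(): print(n,proj(c,h2w(p))*1.5)
f=c["frame"][200:290,200:320]; cv2.imwrite("pics/w8z.png",cv2.resize(f,None,fx=6,fy=6,interpolation=cv2.INTER_CUBIC))
c=manip.capture("scene"); f=c["frame"][130:250,170:270]; cv2.imwrite("pics/s8z.png",cv2.resize(f,None,fx=5,fy=5,interpolation=cv2.INTER_CUBIC))
E
```

```text
t 13.15 tcp_h [  1.  -13.9 185.9] F_h [-0.67  2.58  6.57] open -0.0002 roterr [-0.1 -0.   0.1]
171 mid [  0.4 -47.8 134.5] wire -
174 mid [ -0.3 -45.5 134. ] wire -
186 mid - wire -
201 mid [ -3.3 -24.8 134.2] wire -
222 mid [  0.3  -7.7 134.3] wire [ 14.   -7.9 135. ]
225 mid [ -0.4  -5.1 134.2] wire [ 14.4  -7.5 139.4]
228 mid - wire [ 14.5  -7.7 144.9]
231 mid [  0.5 -29.4 192.8] wire [-15.2  -9.6 153.2]
234 mid [  0.5 -28.  193.6] wire [  0.3  -7.3 153.5]
237 mid [  0.5 -24.5 190.4] wire [ 14.5  -4.3 152.3]
240 mid [  0.5 -24.6 193.9] wire [ 14.6  -1.4 151.3]
243 mid [  0.5 -24.6 197.3] wire [ 14.3   1.6 150.2]
246 mid [  0.5 -24.5 200.3] wire [-15.7   4.4 149.6]
249 mid [  0.5 -24.6 203.4] wire -
252 mid [  0.5 -24.7 206.6] wire -
255 mid [  0.5 -24.6 209.2] wire -
258 mid [  0.9 -24.6 211.9] wire -
261 mid [  0.5 -24.7 214.6] wire -
264 mid [  0.4 -24.8 217.3] wire -
267 mid [  0.4 -24.5 219.3] wire -
270 mid [  0.4 -24.7 221.8] wire -
273 mid [  0.4 -24.3 223.6] wire -
276 mid [  0.6 -23.3 224.4] wire -
279 mid [  0.4 -25.1 229.1] wire -
282 mid [  0.4 -25.5 231.6] wire [-23.2
[... 714 characters left out ...]
.6]
324 mid [  2.3  -6.8 234.9] wire [-21.  -14.4 242.9]
327 mid [  0.3  -6.  235.7] wire [-21.3 -12.7 242.7]
330 mid [  0.3  -5.9 237.3] wire [-21.9 -11.4 242.7]
333 mid [  0.3  -6.1 239.1] wire [-22.3 -10.4 243.2]
336 mid [  0.3  -6.4 240.9] wire [-22.6  -8.7 243. ]
339 mid [  0.3  -6.  241.9] wire [-23.   -7.3 243. ]
342 mid [  0.3  -5.8 243.3] wire [-23.3  -6.2 243.5]
345 mid - wire [-23.5  -5.6 244.3]
348 mid - wire [-24.3  -4.4 244.9]
351 mid - wire -
tcp [[383.56335843 374.55407409]]
tip10 [[384.87619594 340.21979418]]
fe [[384.88203992 349.46945149]]
pin [[350.38223801 343.23228855]]
flat [[386.48111163 240.65402557]]
up [[386.04784955 404.13399587]]
fwd [[385.81184363 461.89630653]]
```

View pics/w8z.png

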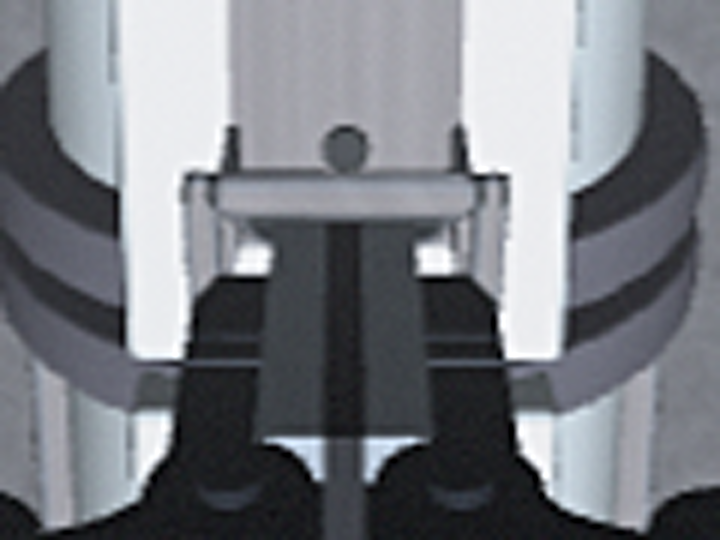

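View pics/s8z.png

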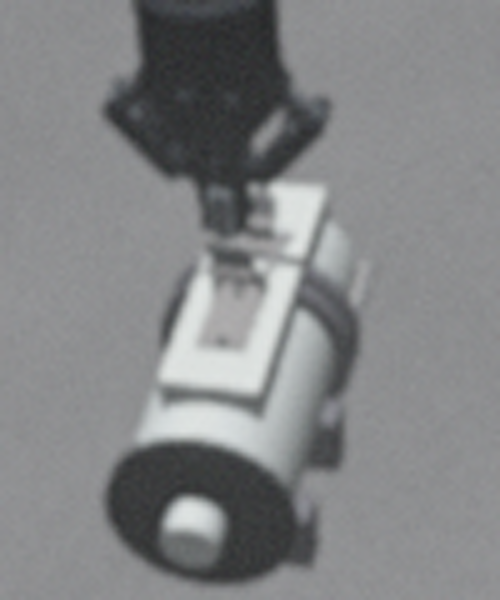

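```bash

python3 -m pendant '[[0.002,0.0003,0.0015,0,0,0,0],[0.004,0.0005,0.003,0,0,0,0],[0.006,0.0005,0.0045,0,0,0,0],[0.008,0.0005,0.0062,0,0,0,0]]' | grep force
python3 -c "
from h import *
go([0.5,-28,173.6])"
python3 -m pendant '[[0.002,0,0.002,0,0,0,0],[0.004,0,0.004,0,0,0,0],[0.0057,0,0.0058,0,0,0,0],[0.0074,0,0.0078,0,0,0,0]]' | grep force
python3 -c "
from h import *
go([0.5,-33.5,165.1])"
```

```text
contact_force: [-1.2, 1.5, 7.7]
t 13.7 tcp_h [  1.1 -22.2 180.5] F_h [-0.51  1.82  7.71] open 0.0003 roterr [-0.2 -0.1  0.2]
to [0.5, -28, 173.6] shift [0.0058 0.0006 0.0069] turn [-0.21 -0.1   0.15]
contact_force: [-0.8, 0.6, 5.4]
t 14.1 tcp_h [  1.1 -30.  172.9] F_h [-0.56  0.83  5.41] open 0.0 roterr [-0.2 -0.1  0.2]
to [0.5, -33.5, 165.1] shift [0.0035 0.0006 0.0078] turn [-0.21 -0.13  0.17]
```

```bash

python3 -m pendant '[[0.001,0.0003,0.002,0,0,0,0],[0.002,0.0005,0.004,0,0,0,0],[0.003,0.0005,0.006,0,0,0,0],[0.004,0.0005,0.008,0,0,0,0]]' | grep force
python3 -c "
from h import *
go([0.5,-37,155.9])"
python3 -m pendant '[[0.001,0,0.002,0,0,0,0],[0.002,0,0.004,0,0,0,0],[0.003,0,0.006,0,0,0,0],[0.003,0,0.008,0,0,0,0]]' | grep force
python3 -c "
from h import *
go([0.5,-38,146])"
```

```text
contact_force: [0.3, -0.4, 3.3]
t 14.5 tcp_h [  0.9 -34.5 165.1] F_h [ 0.12 -0.48  3.29] open -0.0003 roterr [-0.2 -0.2  0.2]
to [0.5, -37, 155.9] shift [0.0024 0.0005 0.0092] turn [-0.25 -0.17  0.17]
contact_force: [0.6, -0.5, 0.3]
t 14.9 tcp_h [  0.6 -37.5 156.5] F_h [ 0.36 -0.63  0.35] open 0.0 roterr [-0.2 -0.2  0.2]
to [0.5, -38, 146] shift [0.0004 0.0001 0.0105] turn [-0.19 -0.15  0.16]
```

Over centre; now follow it down and lean gently.

```bash

python3 -m pendant '[[0,0,0.002,0,0,0,0],[0,0,0.004,0,0,0,0],[0,0,0.006,0,0,0,0],[0,0,0.0075,0,0,0,0],[0,0,0.0085,0,0,0,0]]' | grep force
python3 -c "
from h import *
st()"
python3 -m pendant '[[0,0,0.0005,0,0,0,0],[0,0,0.001,0,0,0,0],[0,0,0.0015,0,0,0,0]]' | grep force
python3 -c "
from h import *
st()"
```

```text
contact_force: [-0.2, 0.7, -0.1]
t 15.4 tcp_h [  0.5 -37.5 147.8] F_h [ 0.06  0.69 -0.1 ] open -0.0 roterr [-0.2 -0.1  0.2]
contact_force: [0.3, 0.4, 0.8]
t 15.7 tcp_h [  0.6 -37.5 146.3] F_h [0.41 0.27 0.79] open -0.0001 roterr [-0.2 -0.1  0.2]
```

```bash

python3 -m pendant '[[0,0,0.0005,0,0,0,0],[0,0,0.001,0,0,0,0],[0,0,0.001,0,0,0,0]]' | grep force
python3 -c "
from h import *
st()"
python3 -m pendant '[[0,0,0.0005,0,0,0,0],[0,0,0.0009,0,0,0,0],[0,0,0.0009,0,0,0,0]]' | grep force
python3 -c "
from h import *
st()"
```

```text
contact_force: [-3.2, 1.3, 6.8]
t 16.0 tcp_h [  0.6 -37.5 146. ] F_h [-2.44  2.43  6.82] open -0.0 roterr [-0.2 -0.2  0.2]
contact_force: [-4.4, 1.1, 9.3]
t 16.3 tcp_h [  0.7 -37.6 146. ] F_h [-3.68  2.66  9.32] open 0.0002 roterr [-0.2 -0.2  0.2]
```

```bash

python3 -m pendant '[[0,0,0.0012,0,0,0,0],[0,0,0.0016,0,0,0,0],[0,0,0.0016,0,0,0,0],[0,0,0.0016,0,0,0,0],[0,0,0.0016,0,0,0,0]]' | grep force
python3 -c "
from h import *
st()"
python3 -m pendant '[[0,0,-0.002,0,0,0,0],[0,0,-0.006,0,0,0,0],[0,0,-0.04,0,0,0,0],[-0.04,0,-0.08,0,0,0,0],[-0.08,0,-0.12,0,0,0,0],[-0.12,0,-0.135,0,0,0,0],[-0.13,0,-0.135,0,0,0,0],[-0.13,0,-0.135,0,0,0,0]]'
python3 look.py w9 3
```

```text
contact_force: [-6.5, 2.2, 14.4]
t 16.8 tcp_h [  0.7 -37.6 145.9] F_h [-5.17  4.46 14.38] open -0.0 roterr [-0.3 -0.2  0.2]
clock: 17.6
position: [0.4727, 0.0857, 0.2817]
eef_rot: [-2.608, 1.744, -0.01]
contact_force: [0.5, -1.3, -0.8]
opening: -0.0
t 17.6 tcp_h [1.000e-01 9.470e+01 2.817e+02] F_h [-0.01 -1.39 -0.79] open -0.0 roterr [-0.4 -0.2  0.4]
15 mid [  0.5 -56.8 146.2] wire -
18 mid [  0.5 -54.4 146.8] wire -
21 mid [  0.  -52.1 146.9] wire -
24 mid [  0.5 -49.8 147.1] wire -
27 mid [  0.4 -47.5 147. ] wire -
30 mid [  0.4 -45.3 146.8] wire -
33 mid [  0.4 -42.9 147.1] wire -
36 mid [  0.4 -40.5 147.1] wire -
39 mid [  0.4 -38.2 146.7] wire -
42 mid [  0.3 -35.8 147.2] wire -
45 mid [  0.3 -33.4 147.1] wire -
48 mid [  0.3 -31.  147.1] wire -
51 mid [  0.3 -28.7 146.8] wire -
54 mid [  0.3 -26.2 147.1] wire -
57 mid [  0.2 -23.9 146.2] wire -
60 mid [  0.2 -21.4 146.4] wire -
63 mid [ -0.3 -18.9 146.4] wire -
66 mid [  0.2 -16.4 146.4] wire -
69 mid [ 1.00e-01 -1.39e+01  1.46e+02] wire [ 14.6 -14.3 142.1]
72 mid [ 1.00e-01 -1.14e+01  1.46e+02] wire [ 14.6 -11.7 142.6]
75 mid 
[... 396 characters left out ...]
 - wire [  0.5  14.9 139.2]
105 mid - wire [  0.4  17.7 138.6]
108 mid - wire [ 15.6  20.6 138.2]
111 mid - wire [ 15.8  23.5 137.7]
114 mid - wire [ 15.8  26.3 137.7]
117 mid - wire [ 15.8  29.2 138. ]
120 mid - wire [ 15.8  32.1 136.9]
123 mid - wire [  0.3  34.9 137.5]
126 mid - wire [-14.5  38.  136.8]
129 mid - wire [-14.6  40.9 136.4]
132 mid [  0.2  43.9 136.5] wire [-14.6  44.  135.7]
135 mid [  0.2  46.1 142.8] wire [ 15.   47.  136.5]
138 mid [1.000e-01 4.910e+01 1.428e+02] wire [ 14.   50.2 135.4]
141 mid [1.000e-01 5.300e+01 1.365e+02] wire -
144 mid [  0.6  56.  137.2] wire -
147 mid [  0.6  58.9 137.9] wire -
150 mid [  0.5  59.4 152.9] wire -
153 mid [  0.5  62.  154.6] wire -
```

View pics/w9.png

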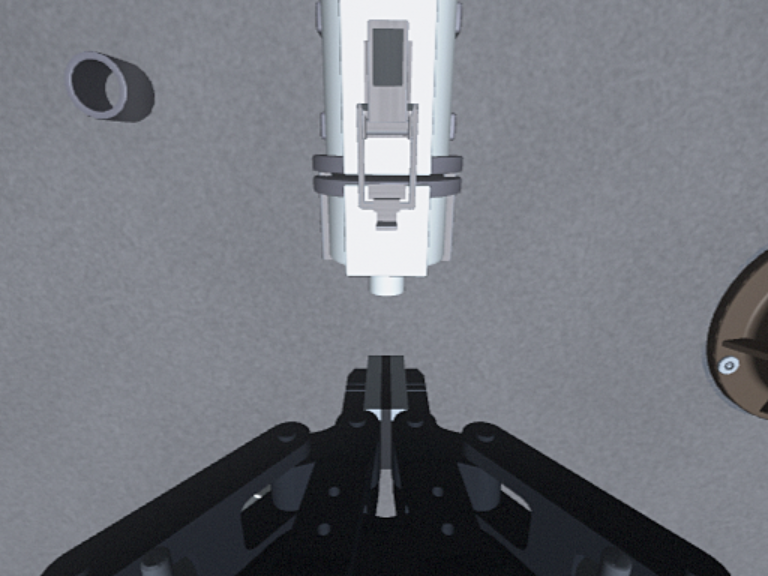

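```bash
python3 -c "
from h import *
st(); print(manip.close_job())"
```

```text
t 17.65 tcp_h [ -0.3  93.8 280.9] F_h [0.01 0.07 0.4 ] open -0.0002 roterr [-0.3 -0.2  0.4]
the job is handed in; nothing more can be done
None
```

The end cap is clamped shut and the job is handed in, finished at 17.65 s of the 72 s allowed. One limit was slightly passed: when the loop's bar met the cap deck, the force rose to about 17 N for a moment (15.8 N of it vertical), against the limit of about 15 N for the loop.

What I did, all with closed fingers:
1. **Slack:** I tipped the lever forward to about 2.0 rad.
2. **Loop over the keeper:** I pressed the loop's tab down until the bar lay on the cap deck, clear of the lip.
3. **Seating:** I pushed the tab back about 8 mm until the force rose to about 11–12 N with no more movement. The camera then put the lever at about 1.40 rad, a little short of the expected 1.35. The bar looked to be under the lip, and the loop stayed hooked.
4. **Closing:** I pressed the lever down over centre with about 8 N at most. It met a hard stop at 146 mm, and I leaned on it with about 16 N.
5. **Letting go:** I lifted the fingers well clear, to 281 mm.

The last wrist picture shows:
- **Handle:** it is flat along its whole length at 146–147 mm; flat is 146 mm, and the camera is good to about 2 mm.
- **Loop and cap:** the loop is hooked under the keeper, which has moved about 3–4 mm towards the body, so the cap is drawn in.
- **Contact:** the force on the tool is about 0.

I moved only near the latch and never went near the other objects, but I took no final picture to check all of them.

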